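# Grip a cracked phone glass in a sprung sliding-jaw gauge

### The job

Lay the cracked phone glass panel glass side up on the wooden gauge block, lengthwise, centred and square to its two steel jaws, and let go of it. Then slide the jaw with the upright tab shut on the panel until the spring jaw opposite gives and the tip of its pointer stands between the two dark marks, and leave it gripped like that. The glass is cracked, so never push the spring jaw as far as the end of its travel, and leave the screw tray, spudger and hex key where they lie.

Things in the scene. Friction and masses are not known exactly. Their poses are not given: they have to be found in the camera images.
- gauge: Wooden gauge bar, fixed to the bench: 50 mm wide (x), 330 long (y), flat top (bed) 34 above the bench; feet 90 wide, 12 high. Origin: centre of underside; own y runs from the spring jaw (-y end) to the tabbed sliding jaw (+y end). Steel jaws 46 wide, tops 55 above the bench. A post at the -y end (top 52 mm) bears a white plate with two dark marks 8 mm apart along y.
- jaw_face (a point): Middle of the sliding jaw's flat gripping face, at x = 0, 38.5 mm above the bench (mid-thickness of a panel on the bed). Axes as the gauge's; the face looks to the gauge's -y.
- jaw_tab (a point): Grip point on the sliding jaw's upright steel tab, 22 mm behind (+y of) its gripping face, 80.5 mm above the bench. The tab is 18 mm thick along gauge y, 30 mm wide along gauge x, and stands from 50 to 96.5 mm above the bench; pinch it from above across its 18 mm. Axes as the gauge's.
- jaw (a joint): Slide of the tabbed jaw, m: 0 fully open (its face at gauge y = +0.110), grows as it closes towards -y, limit 0.110; starts between 0 and 0.03. A stiff friction slide: about 8 N moves it, and it stays where it is left, also against the spring jaw.
- anvil_face (a point): Middle of the spring jaw's flat gripping face, at x = 0, 38.5 mm above the bench; at rest at gauge y = -0.080, it moves with the jaw. Axes as the gauge's; the face looks to the gauge's +y.
- pointer_tip (a point): Tip of the pointer on top of the spring jaw, 45 mm behind (-y of) its face. At rest it is at gauge y = -0.125; the marks are at gauge y = -0.131 and -0.139.
- anvil (a joint): Travel of the spring jaw, m: 0 at rest, grows as it is pushed back towards gauge -y, end stop at 0.020. The spring pushes with 1.5 N at rest and 0.3 N more per mm. The pointer's tip is level with the marks at 0.006 and 0.014, so about 0.010 is midway.
- panel: Cracked phone glass panel in its grey frame, 130 mm long (x), 62 mm wide (y), 9 mm thick, about 90 g, lying loose on the bench glass up. Origin: centre of the underside; z out of the dark cracked glass. Either end may face the spring jaw. The jaws do not straighten it if it lies crooked.
- tray: White plastic screw tray, 80 x 120 x 22 mm, loose; leave alone. Origin: centre of the underside.
- spudger: Aluminium spudger (flat pry bar), 154 mm long (x), 14 mm wide, 6 mm high, loose; leave alone. Origin: near its middle, underside.
- hexkey: Steel hex key, long arm 100 mm (x), short arm 36 mm, 8 mm thick, loose; leave alone. Origin: middle of the long arm's underside.
There are look-alikes about, which are no part of the job. What is shaped like the panel but blue or orange is not meant.

How it is judged (in metres and radians):
On the way, in this order (a step that is already met when the one before it is completed fails the run):
1. the panel lies flat, glass up, lengthwise on the bed between the jaws, let go, before the spring jaw is pressed (height (world z) of panel between 0.03 and 0.039 m and angle between panel's own z axis and vertical below 0.06 rad and x of panel in the frame of gauge between -0.014 and 0.014 m and angle between the x axis of panel and the y axis of gauge, either way round below 0.25 rad and contact force between the fingers and panel below 0.1 N and y of panel in the frame of anvil_face between 0.06 and 0.13 m and y of panel in the frame of jaw_face below -0.06 m and value of joint anvil below 0.004 m), for 0.2 s.
2. the jaw is slid shut on the panel until the spring jaw has given by at least 5 mm (value of joint anvil above 0.005 m and y of panel in the frame of anvil_face between 0.061 and 0.069 m and y of panel in the frame of jaw_face between -0.069 and -0.061 m), for 0.2 s.
At the end, for the whole second after the job is handed in: The panel lies flat (within 0.06 rad) and glass up on the bed, centred across it within 14 mm and square to the jaws within 0.06 rad, both jaws against its ends (within 4 mm), released and at rest, with the spring jaw pushed back 5 to 15 mm (pointer tip between the marks, 1 mm to spare) (all of step 2 and height (world z) of panel between 0.03 and 0.039 m and angle between panel's own z axis and vertical below 0.06 rad and x of panel in the frame of gauge between -0.014 and 0.014 m and angle between the x axis of panel and the y axis of gauge, either way round below 0.06 rad and contact force between the fingers and panel below 0.1 N and value of joint anvil below 0.015 m and linear speed of panel below 0.01 m/s and velocity of joint anvil between -0.003 and 0.003 m/s); the robot touches nothing.
It fails at once if the spring jaw is pushed back to the end of its travel (over 18.5 mm): the cracked glass would break (value of joint anvil above 0.0185 m).
It fails at once if the tray, spudger or hex key is moved by more than 20 mm (distance of any of tray, spudger, hexkey from where it was at the start of the episode above 0.02 m).
It also fails if it takes over 67 s, if anything falls off the work surface, if the arm or the gripper's body presses on something with over 40 N, if the wrist force passes 120 N, or if a joint passes its speed limit or range.

### The arm

A 7-joint arm with a two-finger parallel gripper is mounted at the origin on the work surface. World frame = base frame: x ahead of the robot, y to its left, z up, the work surface at z = 0. Lengths are in mm, angles in rad, forces in N, time in s.
With the tool pointing down it reaches from about 400 to 875 mm from the base axis. Payload 4.4 kg.
Tool frame: the origin (TCP) lies midway between the tips of the shut fingers; the grasp point (between the pads) lies 19 mm behind it; z points along the fingers, y is the line along which they close (so a half turn about z gives the same grasp; the last joint's range is limited). The gripper opens to 85 mm and grips with 20 to 120 N. Pads are 22 mm wide; open, the fingers measure 114 mm over their backs; the gripper's body (76 mm by 85 mm) begins 54 mm behind the grasp point. The pads swing forward as they close: fully open they stand 13 mm farther back than shut.
Start: joints at [1.047, 0.628, 0.038, 1.517, -0.027, 0.996, -0.02], TCP at [287.312, -583.069, 231.313] pointing down, gripper open.
Joint ranges: [-3.06, 3.06], [-0.37, 2.12], [-1.25, 1.32], [0.18, 2.47], [-1.1, 4.24], [0.23, 1.98], [-2.94, 2.94]. Speed limits (rad/s): [2.57, 2.57, 3.14, 3.14, 3.14, 3.14, 3.14].

### API

Orientations are given as [roll, pitch, yaw] about the fixed x, y, z axes, in that order (R = Rz(yaw) Ry(pitch) Rx(roll)).
In Python, from cell import ctrl gives the robot as it stands.
- The arm moves only by the shell command python3 -m crank 'ROWS' [OPENING]. ROWS is JSON, a list that holds one entry, the list of rows, each a list of 4 numbers: the shift along the tool's x, y, z normalised to -1 to 1, where 1 is 2.5 cm, then the turn about the tool's z normalised to -1 to 1, where 1 is 0.08 rad. In form: [[[dx, dy, dz, turn], ...]]. A call has 1 to 12 rows; each row shifts and turns the commanded pose from where the row before left it, along the tool's axes as they then stand; what a row does not reach is not made up. A row lasts 1/12 s, in which the tool goes at most 41.7 mm and 7.16 degrees, less where a joint would pass 70% of its speed; a pose out of reach is approached as far as the arm can. A call with a number of a shift or a turn outside -1 to 1 is refused whole. A call with a gripper value outside its range is refused whole. OPENING is the closure, from -1 (fully open) to 1 (shut), set as the call begins (- or left out, the last holds). The fingers move at their own pace and stop on an object; the grip force is fixed at half the most. Time passes only in rows, so rows that do not move let the fingers close. It gives the time, the measured TCP pose, the force, the opening and the grip force at its end, in the units of the state.
- ctrl.read_state(): the state, without advancing time (a new reading comes with each control period).
- ctrl.get_image(name): name is "side" or "top" or "wrist"; returns a dict with "img" (420x560x3 uint8, red, green, blue), "intrinsics" (3x3 intrinsics, pixels), "extrinsics" (4x4, takes a point from camera to world coordinates). Camera axes: x right, y up, looking along -z (the intrinsics and any distortion apply to the point x, -y, -z); pixel columns grow to the right and rows downward; lengths in mm; the calibration is good to about 2 mm. A picture is of the moment at which its call begins. There is no depth.
- ctrl.finish_job(): hands the job in; it is judged then, once.
Trained networks look in the newest picture that a camera, given by its name, has taken for a name from the list of things; names that differ only in an ending like _2 or _b are one class to them, and where a whole thing is asked for, a point or a joint stands for the part that bears it (a point fixed in the world has none). Each returns a list of dicts, best first, with "confidence" (0 to 1); they miss things now and then, are a little off and sometimes report something else, mostly with a low value. They report only what shows in the picture. A call takes as long as a camera call. They do not tell look-alikes from the thing itself.
- ctrl.find_in(camera, target): "position" ([row, column] in pixels, amid what is visible of it).
- ctrl.trace(camera, target): "mask" (420x560 bool, what is visible of it) and "position" ([row, column] in pixels, amid what is visible of it).
- ctrl.place_of(camera, target): "position" ([row, column] in pixels: a listed point, or the origin of a listed thing).
The state is a dict: "clock": time; "qpos": joint angles; "qd": joint speeds; "tau": joint torques, N m; "eef_pos": TCP position; "tool_rot": TCP orientation; "force": force on the tool from outside, world axes, zero at the start; "torque": the same for the moment, N m; "width": finger opening in mm; "gripper_force": force on a finger pad.
Only numpy, scipy, OpenCV 4.12 (cv2) and the standard library are available. Lean on these libraries where they do the work, as an engineer would, in place of code of your own. Each camera call takes 0.05 s, during which the arm holds its last target. There are 200 camera calls.

## Working session

There is one attempt and no reset: what is moved stays moved. The work goes in short steps, Python scripts to look and compute and a shell command to move; the robot and the scene stay as the last step left them, time stands still between calls to the robot, and variables do not carry over. Pictures are saved under pics/ and viewed, at most 12 in all, crops included, and the job is handed in when it is done.

```bash
mkdir -p pics; cat > h.py <<'E'
import numpy as np, cv2, json
from cell import ctrl
from scipy.spatial.transform import Rotation as R
def ray(im,rc):
    K=np.array(im["intrinsics"]);E=np.array(im["extrinsics"])
    d=np.linalg.inv(K)@[rc[1],rc[0],1]; d=E[:3,:3]@[d[0],-d[1],-d[2]]
    return E[:3,3],d/np.linalg.norm(d)
def atz(im,rc,z):
    o,d=ray(im,rc); return o+d*(z-o[2])/d[2]
def tri(rs):
    A=sum(np.eye(3)-np.outer(d,d) for o,d in rs); b=sum((np.eye(3)-np.outer(d,d))@o for o,d in rs)
    p=np.linalg.solve(A,b); return p,max(np.linalg.norm(np.cross(p-o,d)) for o,d in rs)
def save(im,n): cv2.imwrite("pics/"+n,cv2.cvtColor(np.array(im["img"]),cv2.COLOR_RGB2BGR))
E
cat > a.py <<'E'
from h import *
np.set_printoptions(precision=1,suppress=True)
s=ctrl.read_state(); print(s["clock"],s["eef_pos"],s["tool_rot"],s["width"],ctrl.__dict__.keys() if hasattr(ctrl,'__dict__') else '')
I={c:ctrl.get_image(c) for c in("top","side")}
for c in I: save(I[c],c+"0.png")
for t in["gauge","jaw_face","jaw_tab","anvil_face","pointer_tip","panel","tray","spudger","hexkey"]:
    for c in I:
        print(t,c,[(np.round(x["confidence"],2),np.round(x["position"],1).tolist(),atz(I[c],x["position"],{"jaw_tab":80.5,"jaw_face":38.5,"anvil_face":38.5,"pointer_tip":55}.get(t,0))) for x in ctrl.place_of(c,t)[:3]])
E
python3 a.py
```

```text
0.0 [ 287.  -582.5  230.4] [-3.1  0.   0.5] 85.26710266923855 dict_keys([])
gauge top [(np.float64(0.79), [209.9, 394.6], array([ 550.5, -234.7,    0. ]))]
gauge side [(np.float64(0.59), [192.2, 303.6], array([ 551.6, -215.8,    0. ]))]
jaw_face top [(np.float64(0.82), [210.2, 360.3], array([ 548.4, -149.8,   38.5]))]
jaw_face side [(np.float64(0.66), [195.1, 298.2], array([ 546.5, -139.7,   38.5]))]
jaw_tab top [(np.float64(0.83), [212.5, 357.5], array([ 541.2, -136.1,   80.5]))]
jaw_tab side [(np.float64(0.75), [181.3, 301.4], array([ 540.3, -146.9,   80.5]))]
anvil_face top [(np.float64(0.6), [199.8, 432.0], array([ 569.5, -305.8,   38.5]))]
anvil_face side [(np.float64(0.65), [163.6, 307.2], array([ 569.8, -315.8,   38.5]))]
pointer_tip top [(np.float64(0.82), [196.9, 461.4], array([ 573.6, -362.1,   55. ])), (np.float64(0.63), [209.1, 395.3], array([ 549. , -221.3,   55. ])), (np.float64(0.46), [207.1, 363.8], array([ 554. , -154.3,   55. ]))]
pointer_tip side [(np.float64(0.71), [151.4, 313.2], array([ 565.2, -366.8,   55. ])), (np.float64(0.47), [194.6, 302.2], array([ 530.1, 
[... 414 characters left out ...]
706.5, 366. ,   0. ]))]
tray top [(np.float64(0.87), [123.5, 383.3], array([ 751.1, -214.3,    0. ]))]
tray side [(np.float64(0.66), [179.7, 240.5], array([ 753.6, -223.5,    0. ])), (np.float64(0.17), [196.4, 301.9], array([ 550.1, -192.8,    0. ]))]
spudger top [(np.float64(0.82), [126.9, 207.9], array([749.7, 193.7,   0. ]))]
spudger side [(np.float64(0.81), [270.1, 176.9], array([746.4, 207.5,   0. ])), (np.float64(0.18), [229.7, 200.1], array([762.3,  44.3,   0. ]))]
hexkey top [(np.float64(0.5), [120.7, 273.9], array([761.9,  39. ,   0. ])), (np.float64(0.26), [209.0, 356.4], array([ 553.5, -148.1,    0. ]))]
hexkey side [(np.float64(0.7), [226.8, 202.7], array([761.2,  30.5,   0. ]))]
```

View pics/top0.png

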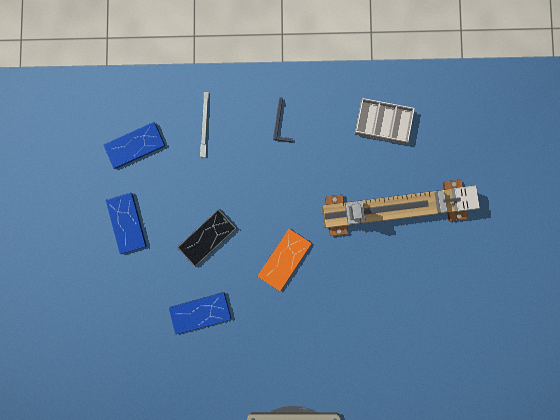

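View pics/side0.png

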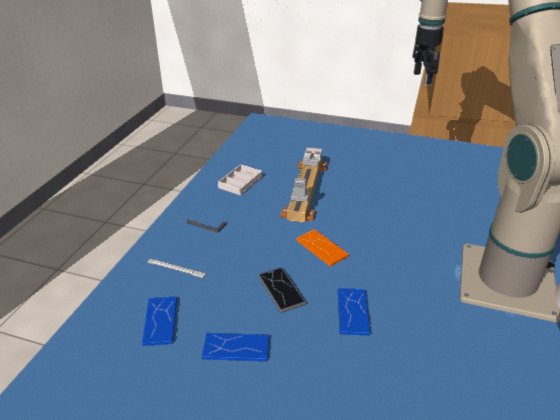

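The top view shows the black-glass panel at about (row 236, col 208). The blue and orange ones are look-alikes. The gauge runs from (212,345) to (197,470), with the tabbed jaw at (211,357) and the marks at (198,468). In the side view the panel is at (290,282) and the tab at (185,300).

```bash
cat > b.py <<'E'
from h import *
np.set_printoptions(precision=2,suppress=True)
I={c:ctrl.get_image(c) for c in("top","side")}
near={"top":(236,208),"side":(290,282)}
P={}
for c in I:
    for x in ctrl.trace(c,"panel"):
        if np.hypot(*(np.array(x["position"])-near[c]))<20:
            m=x["mask"].astype(np.uint8); cn=max(cv2.findContours(m,0,2)[0],key=cv2.contourArea)[:,0,:]
            w=np.array([atz(I[c],(v,u),6)[:2] for u,v in cn],np.float32)
            (r)=cv2.minAreaRect(w); b=cv2.boxPoints(r); e=b[1]-b[0],b[2]-b[1]; e=max(e,key=np.linalg.norm)
            print(c,r[0],r[1],np.arctan(e[1]/e[0])); P[c]=x["position"]
print(tri([ray(I[c],P[c]) for c in P]))
def best(c,t): return ctrl.place_of(c,t)[0]["position"]
Q={}
for t in["jaw_face","jaw_tab","anvil_face","pointer_tip"]:
    Q[t],e=tri([ray(I[c],best(c,t)) for c in I]); print(t,Q[t],e)
for x in ctrl.trace("top","gauge")[:1]:
    m=x["mask"].astype(np.uint8); cn=max(cv2.findContours(m,0,2)[0],key=cv2.contourArea)[:,0,:]
    w=np.array([atz(I["top"],(v,u),20)[:2] for u,v in cn],np.float32); r=cv2.minAreaRect(w); print(r, cv2.boxPoints(r))
s=ctrl.read_state(); print(s["eef_pos"],s["tool_rot"]); print(R.from_euler("xyz",s["tool_rot"]).as_matrix())
E
python3 b.py
```

```text
top (492.41729736328125, 194.50979614257812) (62.77000045776367, 131.53187561035156) -0.82784766
side (488.046142578125, 196.57882690429688) (64.07526397705078, 133.84584045410156) -0.8213007
(array([492.47, 188.92,  -0.43]), np.float64(0.05981590576704268))
jaw_face [ 545.83 -161.53   30.9 ] 4.3493756996230415
jaw_tab [ 537.98 -129.54   84.53] 10.859316934049538
anvil_face [ 565.29 -312.81   31.54] 3.7302725305367295
pointer_tip [ 574.16 -362.83   57.68] 1.5272033745950089
((555.8092651367188, -241.5283660888672), (90.78477478027344, 347.448974609375), 6.515879154205322) [[ 491.    -74.08]
 [ 530.42 -419.28]
 [ 620.62 -408.98]
 [ 581.19  -63.77]]
[ 287.3  -583.09  231.34] [ 3.14 -0.    0.46]
[[ 0.9   0.44  0.  ]
 [ 0.44 -0.9  -0.  ]
 [ 0.    0.   -1.  ]]
```

```bash
python3 -m crank '[[[0.81,-0.47,-0.22,0],[0.81,-0.47,-0.22,0],[0.81,-0.47,-0.22,0],[0.81,-0.47,-0.22,0],[0.81,-0.47,-0.22,0],[0.81,-0.47,-0.22,0],[0.81,-0.47,-0.22,0],[0.81,-0.47,-0.22,0],[0.81,-0.47,-0.22,0]]]' -1
python3 -m crank '[[[0.81,-0.47,-0.22,0],[0.81,-0.47,-0.22,0],[0.81,-0.47,-0.22,0],[0.81,-0.47,-0.22,0],[0.81,-0.47,-0.22,0],[0.81,-0.47,-0.22,0],[0.81,-0.47,-0.22,0],[0.81,-0.47,-0.22,0],[0.81,-0.47,-0.22,0],[0,0,0,0],[0,0,0,0],[0,0,0,0]]]' -1
cat > c.py <<'E'
from h import *
import sys
np.set_printoptions(precision=2,suppress=True)
im=ctrl.get_image("wrist"); save(im,sys.argv[1]); s=ctrl.read_state()
print(s["clock"],s["eef_pos"],s["tool_rot"],"cam",np.array(im["extrinsics"])[:3,3])
for t,z in dict(jaw_face=38.5,jaw_tab=80.5,anvil_face=38.5,pointer_tip=55,gauge=0,panel=0).items():
    print(t,[(round(x["confidence"],2),np.round(x["position"],1).tolist(),atz(im,x["position"],z)) for x in ctrl.place_of("wrist",t)[:3]])
E
python3 c.py w1.png
```

```text
clock: 2.4
eef_pos: [404.6, -406.7, 281.2]
tool_rot: [3.141, -0.0, 0.458]
force: [0.4, 0.2, 0.3]
width: 85.6
gripper_force: 0.0
clock: 3.4
eef_pos: [520.3, -232.9, 330.2]
tool_rot: [3.141, 0.001, 0.457]
force: [-0.1, -0.6, -0.2]
width: 85.6
gripper_force: 0.0
3.45 [ 519.98 -233.37  330.12] [3.14 0.   0.46] cam [ 586.13 -200.78  472.44]
jaw_face [(0.91, [128.4, 232.8], array([ 545.74, -154.35,   38.5 ]))]
jaw_tab [(0.6, [123.5, 210.7], array([ 543.2 , -132.86,   80.5 ]))]
anvil_face [(0.59, [173.6, 345.6], array([ 559.09, -318.9 ,   38.5 ]))]
pointer_tip [(0.93, [182.2, 380.0], array([ 570.33, -361.6 ,   55.  ]))]
gauge [(0.86, [147.5, 290.7], array([ 554.79, -237.67,    0.  ]))]
panel [(0.73, [143.1, 98.3], array([436.21,  18.26,   0.  ])), (0.19, [147.8, 290.0], array([ 553.95, -236.95,    0.  ]))]
```

View pics/w1.png

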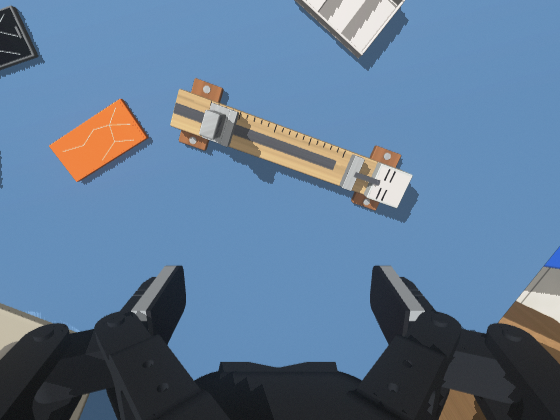

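The wrist view shows the gauge clearly. The tabbed jaw is at (120,215), the spring jaw at (175,355), the marks plate at (185,392), and the ruled edge is on the far side.

```bash
cat > d.py <<'E'
from h import *
np.set_printoptions(precision=2,suppress=True)
im=ctrl.get_image("wrist"); a=np.array(im["img"]); hsv=cv2.cvtColor(a,cv2.COLOR_RGB2HSV)
m=((hsv[...,0]>12)&(hsv[...,0]<28)&(hsv[...,1]>60)&(hsv[...,2]>130)).astype(np.uint8)
m[250:]=0; m[:,:160]=0; m[:,360:]=0
m=cv2.morphologyEx(m,cv2.MORPH_OPEN,np.ones((2,2)))
v,u=np.nonzero(m); w=np.array([atz(im,p,34)[:2] for p in zip(v,u)])
g=w.mean(0); th=0.114
for it in range(4):
    ex=np.array([np.cos(th),np.sin(th)]); ey=np.array([-ex[1],ex[0]])
    X=(w-g)@ex; Y=(w-g)@ey; b=np.arange(-90,150,6)
    rows=[(c,np.percentile(X[abs(Y-c)<3],2),np.percentile(X[abs(Y-c)<3],98)) for c in b if (abs(Y-c)<3).sum()>15]
    r=np.array(rows); wd=r[:,2]-r[:,1]; r=r[abs(wd-np.median(wd))<3]
    lo=np.polyfit(r[:,0],r[:,1],1); hi=np.polyfit(r[:,0],r[:,2],1); k=(lo[0]+hi[0])/2
    th-=np.arctan(k)
print("yaw",th,"slopes",lo,hi,len(r),"width",np.median(wd))
off=(lo[1]+hi[1])/2; c=g+ex*off
print("axis point",c)
T=ctrl.place_of
for t,z in dict(jaw_face=38.5,jaw_tab=80.5,anvil_face=38.5,pointer_tip=55,gauge=0).items():
    p=atz(im,T("wrist",t)[0]["position"],z)[:2]-c; print(t,p@ex,p@ey)
# tri with top
J=ctrl.get_image("top")
for t in["jaw_face","jaw_tab","anvil_face","pointer_tip","gauge"]:
    q,e=tri([ray(J,T("top",t)[0]["position"]),ray(im,T("wrist",t)[0]["position"])]); print(t,q,e,(q[:2]-c)@ex,(q[:2]-c)@ey)
E
python3 d.py
```

```text
yaw 0.11229756573827458 slopes [ -0.   -24.22] [ 0.   23.25] 33 width 47.4759424739824
axis point [ 551.47 -210.77]
jaw_face -0.8600373711575967 55.91642141555772
jaw_tab -1.2248160863591375 78.179029387278
anvil_face -2.1466690236285006 -109.57715195932374
pointer_tip 2.3289740866346698 -151.37424178598195
gauge 5.0596817239540135 -23.516238308481604
jaw_face [ 545.65 -156.28   49.15] 0.3062809534876983 0.3238066157037087 54.796464232974486
jaw_tab [ 543.21 -133.97   87.46] 1.025750745325934 0.3977582982216166 77.23792623524056
anvil_face [ 565.89 -311.05   51.08] 6.259094087807553 3.086792116968756 -101.26128739114938
pointer_tip [ 571.95 -344.66  100.32] 1.1346486290743731 5.344342646643731 -135.3415543825545
gauge [ 557.13 -235.16  -11.04] 1.5943140977696815 2.8916497466546924 -24.874894079665175
```

```bash
python3 -m crank '[[[0.36,-0.88,0.18,0],[0.36,-0.88,0.18,0],[0.36,-0.88,0.18,0],[0.36,-0.88,0.18,0],[0.36,-0.88,0.18,0],[0.36,-0.88,0.18,0],[0.36,-0.88,0.18,0],[0.36,-0.88,0.18,0],[0.36,-0.88,0.18,0]]]' -1 >/dev/null
python3 -m crank '[[[0.36,-0.88,0.18,0],[0.36,-0.88,0.18,0],[0.36,-0.88,0.18,0],[0.36,-0.88,0.18,0],[0.36,-0.88,0.18,0],[0.36,-0.88,0.18,0],[0.36,-0.88,0.18,0],[0.36,-0.88,0.18,0],[0.36,-0.88,0.18,0]]]' -1
python3 -m crank '[[[0,0,0.18,1],[0,0,0.18,1],[0,0,0.18,1],[0,0,0.18,1],[0,0,0.18,1],[0,0,0.18,1],[0,0,0.18,1],[0,0,0.18,1]]]' -1 >/dev/null
python3 -m crank '[[[0,0,0.18,1],[0,0,0.18,1],[0,0,0.18,1],[0,0,0.18,1],[0,0,0.18,1],[0,0,0.18,1],[0,0,0.18,1],[0,0,0.18,1],[0,0,0,0],[0,0,0,0],[0,0,0,0]]]' -1
cat > e.py <<'E'
from h import *
import sys
np.set_printoptions(precision=3,suppress=True)
im=ctrl.get_image("wrist"); save(im,sys.argv[1]); s=ctrl.read_state(); Z=float(sys.argv[2])
M=R.from_euler("xyz",s["tool_rot"]).as_matrix(); print(s["eef_pos"],s["tool_rot"])
for x in ctrl.trace("wrist","panel"):
    m=x["mask"].astype(np.uint8); k=max(cv2.findContours(m,0,2)[0],key=cv2.contourArea)[:,0,:]
    w=np.array([atz(im,(v,u),Z)[:2] for u,v in k],np.float32)
    r=cv2.minAreaRect(w); b=cv2.boxPoints(r); e=max((b[1]-b[0],b[2]-b[1]),key=np.linalg.norm)
    print(x["confidence"],np.round(x["position"]),r[0],r[1],"ang",np.arctan(e[1]/e[0]),"tool shift",M.T@(np.array([*r[0],0])-s["eef_pos"]), "col",np.median(np.array(im["img"])[x["mask"]],0))
E
python3 e.py w2.png 6
```

```text
clock: 6.1
eef_pos: [491.0, 195.7, 249.2]
tool_rot: [3.142, -0.0, 0.458]
force: [0.5, -0.2, 0.3]
width: 85.3
gripper_force: 0.0
clock: 7.68
eef_pos: [491.3, 194.8, 177.6]
tool_rot: [-3.141, -0.0, -0.82]
force: [-0.2, 0.1, 1.0]
width: 85.5
gripper_force: 0.0
[491.381 194.702 177.643] [-3.141 -0.    -0.821]
0.98 [186. 279.] (491.0834655761719, 193.482421875) (62.252296447753906, 130.74710083007812) ang -0.82895386 tool shift [  0.661   1.17  177.642] col [41. 48. 57.]
0.87 [ 88. 449.] (440.34454345703125, 16.985355377197266) (66.34878540039062, 130.75428771972656) ang -0.59239185 tool shift [ 95.177 158.626 177.55 ] col [249. 149.  75.]
0.76 [278. 121.] (553.2142333984375, 387.5408935546875) (75.52808380126953, 67.78131103515625) ang 0.26676533 tool shift [ -98.934 -176.593  177.747] col [ 68. 120. 228.]
0.74 [303. 368.] (321.9477844238281, 209.4542236328125) (66.02539825439453, 131.79046630859375) ang -1.3049684 tool shift [-126.343  114.005  177.546] col [ 56. 106. 219.]
```

View pics/w2.png

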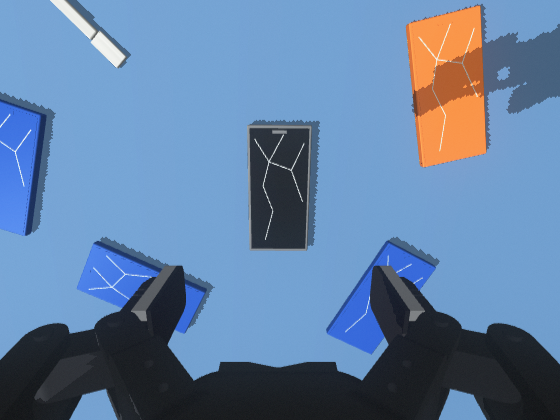

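The panel is midway between the fingers at (186,279) and aligned. The other panels are clear of the descent path.

```bash
python3 -m crank '[[[0.02,0.05,0.9,0.1],[0,0,0.9,0],[0,0,0.9,0],[0,0,0.9,0],[0,0,0.9,0],[0,0,0.9,0],[0,0,0.9,0],[0,0,0.6,0],[0,0,0.36,0],[0,0,0,0],[0,0,0,0]]]' -1
python3 -m crank '[[[0,0,0,0],[0,0,0,0],[0,0,0,0],[0,0,0,0],[0,0,0,0],[0,0,0,0],[0,0,0,0],[0,0,0,0]]]' 1
```

```text
clock: 8.7
eef_pos: [490.8, 193.3, -4.0]
tool_rot: [-3.141, 0.0, -0.83]
force: [0.6, 0.8, 1.0]
width: 85.6
gripper_force: 0.0
clock: 9.37
eef_pos: [491.4, 193.7, -2.5]
tool_rot: [-3.139, -0.001, -0.83]
force: [-0.9, -0.5, 7.5]
width: 59.7
gripper_force: 64.0
```

```bash
python3 -m crank '[[[0,0,-0.2,0],[0,0,-0.5,0],[0,0,-0.9,0],[0,0,-0.9,0],[0,0,-0.9,0],[0,0,-0.9,0],[0,0,-0.9,0],[0,0,-0.9,0],[0,0,0,0],[0,0,0,0]]]'
python3 e.py w3.png 140
```

```text
clock: 10.2
eef_pos: [491.3, 193.9, 149.9]
tool_rot: [-3.138, -0.001, -0.83]
force: [-0.6, 0.1, -1.5]
width: 59.8
gripper_force: 65.2
[490.298 193.525 148.732] [-3.141  0.    -0.83 ]
0.68 [291. 105.] (542.7822265625, 269.8238830566406) (49.87221908569336, 36.42809295654297) ang 0.27600488 tool shift [-20.871 -90.104 148.805] col [ 98. 168. 254.]
0.68 [ 84. 465.] (487.03607177734375, 74.37289428710938) (34.865318298339844, 70.10928344726562) ang -0.5936178 tool shift [ 85.721  82.948 148.663] col [231. 131.  74.]
0.65 [242. 279.] (489.8758239746094, 195.45474243164062) (71.5969467163086, 133.48057556152344) ang -0.8290478 tool shift [ -1.705  -0.871 148.733] col [51. 55. 64.]
0.63 [170.   9.] (615.3026733398438, 252.22715759277344) (10.861536026000977, 70.24532318115234) ang -1.078529 tool shift [  41.061 -131.737  148.837] col [ 89. 158. 253.]
0.57 [285. 406.] (429.66607666015625, 155.95533752441406) (35.63802719116211, 27.946758270263672) ang 0.24094617 tool shift [-13.198  70.216 148.676] col [ 79. 146. 252.]
```

View pics/w3.png

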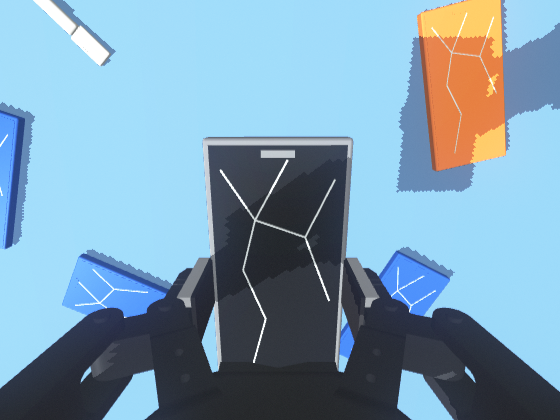

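The panel is held level between the fingers, with its far edge at row 138 spanning columns 205–352.

```bash
python3 -m crank '[[[0.39,0.26,0,0],[0.68,0.46,0,0],[0.68,0.46,0,0],[0.68,0.46,0,0],[0.68,0.46,0,0],[0.68,0.46,0,0],[0.68,0.46,0,0],[0.68,0.46,0,0],[0.68,0.46,0,0],[0.68,0.46,0,0],[0.68,0.46,0,0]]]' >/dev/null
python3 -m crank '[[[0.68,0.46,0,0],[0.68,0.46,0,0],[0.68,0.46,0,0],[0.68,0.46,0,0],[0.68,0.46,0,0],[0.68,0.46,0,0],[0.68,0.46,0,0],[0.68,0.46,0,0],[0.68,0.46,0,0],[0.68,0.46,0,0],[0.39,0.26,0,0]]]' >/dev/null
python3 -m crank '[[[0,0,0,0.98],[0,0,0,0.98],[0,0,0,0.98],[0,0,0,0.98],[0,0,0,0.98],[0,0,0,0.98],[0,0,0,0.98],[0,0,0,0.98],[0,0,0,0],[0,0,0,0],[0,0,0,0]]]'
cat > f.py <<'E'
from h import *
import sys
np.set_printoptions(precision=3,suppress=True)
I={c:ctrl.get_image(c) for c in("top","side","wrist")}
for c in I: save(I[c],c+sys.argv[1]+".png")
Z=float(sys.argv[2]); s=ctrl.read_state(); print(s["clock"],s["eef_pos"],s["tool_rot"])
c0=np.array([551.47,-210.77]); th=.1123; ex=np.array([np.cos(th),np.sin(th)]); ey=np.array([-ex[1],ex[0]]); o=c0-26*ey
for c in I:
    for x in ctrl.trace(c,"panel"):
        p=atz(I[c],x["position"],Z)
        if np.linalg.norm(p[:2]-o)>80: continue
        k=max(cv2.findContours(x["mask"].astype(np.uint8),0,2)[0],key=cv2.contourArea)[:,0,:]
        w=np.array([atz(I[c],(v,u),Z)[:2] for u,v in k],np.float32); r=cv2.minAreaRect(w)
        b=cv2.boxPoints(r); e=max((b[1]-b[0],b[2]-b[1]),key=np.linalg.norm)
        print(c,round(x["confidence"],2),"gauge xy",(r[0]-o)@ex,(r[0]-o)@ey,r[1],"ang err",np.arctan(e[1]/e[0])-(th-np.pi/2))
    for t,z in dict(jaw_face=38.5,jaw_tab=80.5,anvil_face=38.5,pointer_tip=55).items():
        for x in ctrl.place_of(c,t)[:1]:
            q=atz(I[c],x["position"],z)[:2]-o; print("  ",c,t,round(x["confidence"],2),q@ex,q@ey)
E
python3 f.py 4 155
```

```text
clock: 13.05
eef_pos: [553.3, -235.9, 147.8]
tool_rot: [3.141, 0.001, -1.456]
force: [-0.1, 0.1, -1.4]
width: 59.8
gripper_force: 65.2
13.2 [ 553.574 -236.032  148.187] [ 3.141  0.    -1.457]
top 0.87 gauge xy 0.5783055814988949 31.04219038027781 (63.18172836303711, 73.11370086669922) ang err 0.0029802322
   top jaw_face 0.82 7.832177444575853 82.45996559292588
   top jaw_tab 0.96 0.554329679971878 105.60753385284733
   top anvil_face 0.22 187.11823845822457 12.751470049275973
   top pointer_tip 0.75 -0.5480550557134976 -30.720775508109295
side 0.91 gauge xy -3.655437927592188 6.4641489098650275 (63.1215705871582, 148.936279296875) ang err -0.005441785
   side jaw_face 0.84 -3.3446436705789044 76.59558851921997
   side jaw_tab 0.68 -0.983203382891893 84.98660143533549
   side anvil_face 0.49 1.0298885412560193 -79.69044804608552
   side pointer_tip 0.68 8.494150691705695 -139.34742102700415
wrist 0.96 gauge xy -0.8723992413766127 -5.852405576897092 (64.10497283935547, 118.13825225830078) ang err 0.00045394897
   wrist anvil_face 0.56 -0.22408630696978488 -76.21591919999663
   wrist pointer_tip 0.85 1.0433057993852173 -125.44266049092128
```

```bash
python3 -m crank '[[[0,0,0.6,0],[0,0,0.8,0],[0,0,0.8,0],[0,0,0.8,0],[0,0,0.6,0],[0,0,0.4,0],[0,0,0.32,0],[0,0,0,0],[0,0,0,0]]]'
python3 f.py 5 48
python3 - <<'E'
import cv2,numpy as np
a=cv2.imread('pics/side5.png')[130:260,230:400]; b=cv2.imread('pics/wrist5.png')
a=cv2.resize(a,None,fx=3,fy=3); b=cv2.resize(b,(285,214)); 
c=np.zeros((390,800,3),np.uint8); c[:,:510]=a; c[:214,512:797]=b; cv2.imwrite('pics/m5.png',c)
E
```

```text
clock: 14.7
eef_pos: [553.9, -236.1, 40.5]
tool_rot: [-3.141, -0.0, -1.458]
force: [-0.2, 0.5, -1.3]
width: 59.8
gripper_force: 65.2
14.85 [ 554.503 -236.312   41.348] [-3.14  -0.001 -1.457]
top 0.75 gauge xy 0.1979746942690098 35.71083838552544 (65.73223114013672, 71.0326156616211) ang err -0.0005362034
   top jaw_face 0.6 5.252338193769287 83.02979654030689
   top jaw_tab 0.94 -2.983533489236857 107.54541884224484
side 0.7 gauge xy -0.6050225624496147 5.028025064661173 (58.0972785949707, 134.81988525390625) ang err 0.14772141
   side jaw_face 0.55 -9.68867868285239 87.31099922021411
   side jaw_tab 0.55 -12.63481269616607 93.1858918540453
   side anvil_face 0.6 -3.168995690797684 -94.30840364405199
   side pointer_tip 0.59 -7.020320789005412 56.928390298666756
wrist 0.96 gauge xy 0.07151213630249327 -6.429931139442916 (63.32585525512695, 117.19261932373047) ang err 0.0014474392
   wrist anvil_face 0.89 0.9951024663828159 -79.10573092543038
```

View pics/m5.png

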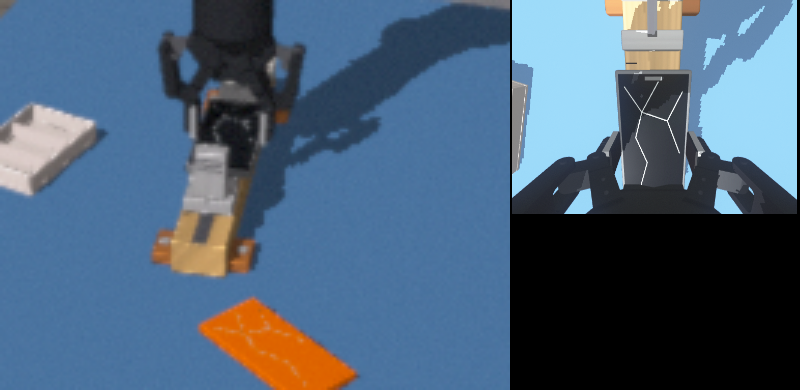

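The panel is level and square over the bed. In the wrist inset, its end at (70,652) is clear of the spring jaw at (40,652).

```bash
python3 -m crank '[[[0,0,0.15,0],[0,0,0.1,0],[0,0,0.06,0],[0,0,0,0],[0,0,0,0]]]'
```

```text
clock: 16.02
eef_pos: [553.6, -235.9, 32.3]
tool_rot: [3.141, 0.0, -1.457]
force: [-0.1, 0.4, -1.5]
width: 59.5
gripper_force: 65.2
```

```bash
python3 -m crank '[[[0,0,0.06,0],[0,0,0,0],[0,0,0,0]]]'
```

```text
clock: 16.27
eef_pos: [553.9, -236.1, 31.6]
tool_rot: [-3.141, -0.0, -1.458]
force: [-1.8, 1.3, 4.7]
width: 59.5
gripper_force: 65.8
```

```bash
python3 -m crank '[[[0,0,0,0],[0,0,0,0],[0,0,0,0],[0,0,0,0],[0,0,0,0],[0,0,0,0]]]' -1
python3 -m crank '[[[0,0,-0.3,0],[0,0,-0.8,0],[0,0,-0.9,0],[0,0,-0.9,0],[0,0,-0.9,0],[0,0,-0.9,0],[0,0,-0.9,0],[0,0,-0.9,0],[0,0,0,0],[0,0,0,0]]]'
python3 f.py 6 41
```

```text
clock: 16.77
eef_pos: [553.7, -235.9, 31.0]
tool_rot: [3.142, 0.0, -1.457]
force: [0.2, -0.4, 0.0]
width: 85.4
gripper_force: 0.0
clock: 17.6
eef_pos: [554.5, -236.3, 195.3]
tool_rot: [-3.139, -0.001, -1.457]
force: [-0.7, -0.5, -0.5]
width: 85.3
gripper_force: 0.0
17.75 [ 552.988 -235.406  192.614] [ 3.14   0.001 -1.457]
top 0.85 gauge xy 0.43864732744353085 2.559028049674734 (61.77602005004883, 130.3450927734375) ang err 0.0048713684
   top jaw_tab 0.71 2.858489782829612 102.16425649219715
side 0.87 gauge xy -3.461391693014039 5.711573324879726 (62.78595733642578, 145.88169860839844) ang err 0.01631701
   side jaw_face 0.76 -5.697593639089619 87.09092600920215
   side jaw_tab 0.59 -17.741689673490544 97.385042484445
   side anvil_face 0.64 -7.710022182191517 -88.95697806402835
   side pointer_tip 0.66 2.5929374439426662 -135.8942116739741
wrist 0.73 gauge xy -0.5108858758216226 0.11239708716697908 (62.03833770751953, 129.6043243408203) ang err 0.00204885
   wrist jaw_face 0.91 -0.32030343073605605 81.67222476925028
   wrist jaw_tab 0.6 0.94425360366923 105.25858536173698
   wrist anvil_face 0.75 0.5613963572383619 -76.14846320659196
   wrist pointer_tip 0.71 -0.07943647750139288 -126.48832347454564
```

View pics/wrist6.png

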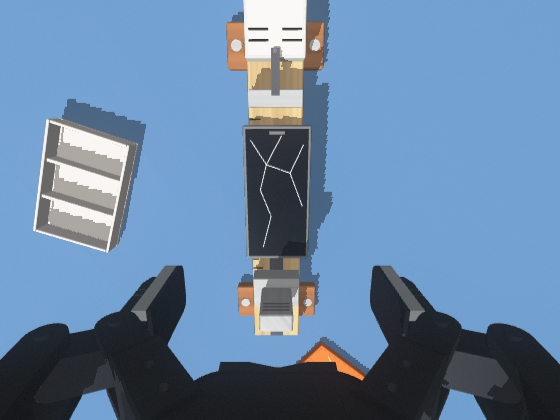

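The panel lies square and centred on the bed, with its ends at rows 127 and 257. The spring jaw is at row 98 and the tab at (300,275), with gaps at both ends. Next I turn and go over the tab.

```bash
python3 -m crank '[[[-0.69,0,0,-0.98],[0,0,0,-0.98],[0,0,0,-0.98],[0,0,0,-0.98],[0,0,0,-0.98],[0,0,0,-0.98],[0,0,0,-0.98],[0,0,0,-0.98],[0,0,0,-0.98],[0,0,0,-0.98]]]' >/dev/null
python3 -m crank '[[[0,0,0,-0.98],[0,0,0,-0.98],[0,0,0,-0.98],[0,0,0,-0.98],[0,0,0,-0.98],[0,0,0,-0.98],[0,0,0,-0.98],[0,0,0,-0.98],[0,0,0,-0.98],[0,0,0,-1]]]' > /dev/null
python3 -m crank '[[[0,-0.69,0,0],[0,-0.69,0,0],[0,-0.69,0,0],[0,-0.69,0,0],[0,-0.69,0,0],[0,0,0,0],[0,0,0,0],[0,0,0,0]]]'
python3 f.py 7 41
```

```text
clock: 20.83
eef_pos: [542.3, -134.3, 193.7]
tool_rot: [3.14, -0.0, 0.111]
force: [-0.7, 0.1, -0.0]
width: 85.3
gripper_force: 0.0
20.9833 [ 542.124 -134.539  193.556] [ 3.141 -0.     0.11 ]
   top jaw_tab 0.66 1.2357709796280012 100.92138441544319
   top anvil_face 0.31 -1.5054460292101604 96.23996283000693
side 0.56 gauge xy -3.4237394570728417 3.4055509558275796 (62.78596878051758, 142.38368225097656) ang err 0.016316772
   side jaw_face 0.56 -7.141621041600154 95.58452118806335
   side jaw_tab 0.9 -8.58236465582969 100.30602412584108
   side anvil_face 0.57 -7.301997885155742 -69.66078706184993
   side pointer_tip 0.44 5.727675438762908 -145.92841325185182
wrist 0.73 gauge xy -0.07685700570490314 0.701885904462269 (63.05775833129883, 130.77731323242188) ang err -0.003267765
   wrist jaw_face 0.76 -0.17113736352920697 82.92923964599754
   wrist jaw_tab 0.82 1.4495026690488848 103.80344631831964
   wrist anvil_face 0.69 -3.4770426944301103 -77.59244452780759
   wrist pointer_tip 0.91 3.941700276525778 -124.94404014037902
```

View pics/wrist7.png

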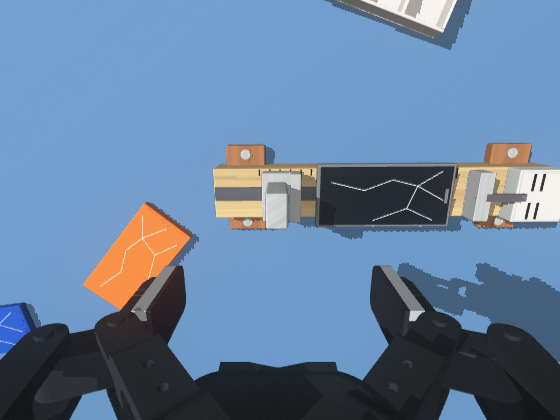

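The tab is at (203,278), centred between the fingers, and the panel hasn't moved. I descend and pinch the tab.

```bash
python3 -m crank '[[[0,-0.05,0.6,0],[0,0,0.8,0],[0,0,0.8,0],[0,0,0.8,0],[0,0,0.8,0],[0,0,0.8,0],[0,0,0.4,0],[0,0,0.22,0],[0,0,0,0],[0,0,0,0]]]'
python3 -m crank '[[[0,0,0,0],[0,0,0,0],[0,0,0,0],[0,0,0,0],[0,0,0,0],[0,0,0,0],[0,0,0,0],[0,0,0,0],[0,0,0,0],[0,0,0,0],[0,0,0,0],[0,0,0,0]]]' 1
```

```text
clock: 22.57
eef_pos: [542.5, -132.0, 63.6]
tool_rot: [3.141, -0.001, 0.112]
force: [0.2, 0.2, -0.2]
width: 85.4
gripper_force: 0.0
clock: 23.57
eef_pos: [542.3, -132.7, 63.7]
tool_rot: [3.14, -0.001, 0.112]
force: [0.3, -2.2, 5.8]
width: 17.0
gripper_force: 59.3
```

```bash
python3 -m crank '[[[0,0.08,0,0],[0,0.14,0,0],[0,0.14,0,0],[0,0.14,0,0],[0,0.14,0,0],[0,0.14,0,0],[0,0.14,0,0],[0,0.12,0,0],[0,0.08,0,0],[0,0,0,0],[0,0,0,0]]]'
python3 f.py 8 41
```

```text
clock: 24.48
eef_pos: [545.0, -156.2, 63.7]
tool_rot: [-3.138, 0.0, 0.114]
force: [-1.9, 7.2, 9.3]
width: 17.3
gripper_force: 59.7
24.6333 [ 544.986 -156.162   63.693] [-3.138  0.     0.114]
   top jaw_face 0.39 4.6292417352388515 58.3166847562209
   top jaw_tab 0.56 0.7382564517850859 81.57760486271485
   top pointer_tip 0.16 222.97469190788505 245.41414057375778
side 0.79 gauge xy -18.66960001795047 -1.289702068832759 (33.892913818359375, 138.3056182861328) ang err 0.033922195
   side jaw_face 0.52 -0.91082082769652 72.34863288821356
   side jaw_tab 0.76 -10.999462134508004 74.91416996835522
   side anvil_face 0.57 -3.9084274544817257 -87.55515601999126
   side pointer_tip 0.6 6.790039537674216 -118.58594467128056
wrist 0.74 gauge xy -0.33046655583486156 -6.072389897095221 (64.85055541992188, 132.10498046875) ang err 0.0021666288
   wrist jaw_face 0.79 1.9094299365041918 60.11011962755123
   wrist jaw_tab 0.73 0.47161066307483335 80.60402381828114
```

```bash
python3 -m crank '[[[0,0.08,0,0],[0,0.1,0,0],[0,0.1,0,0],[0,0.1,0,0],[0,0.1,0,0],[0,0.08,0,0],[0,0,0,0],[0,0,0,0]]]'
python3 f.py 9 41 | grep -E wrist
```

```text
clock: 26.05
eef_pos: [546.4, -168.6, 63.7]
tool_rot: [-3.136, 0.001, 0.115]
force: [-3.2, 9.1, 10.9]
width: 17.3
gripper_force: 59.9
wrist 0.81 gauge xy 0.03205448245767743 -18.75437725859318 (64.55841827392578, 131.92868041992188) ang err -0.00095009804
wrist 0.46 gauge xy -16.448459290986417 63.43860124040198 (81.36589050292969, 38.35333251953125) ang err 1.5848484
   wrist jaw_face 0.67 1.0991012075558735 46.689941666312436
   wrist jaw_tab 0.6 0.3066474758432207 68.23147719609916
   wrist anvil_face 0.95 0.8040928500046102 -82.00654395565739
```

View pics/wrist9.png

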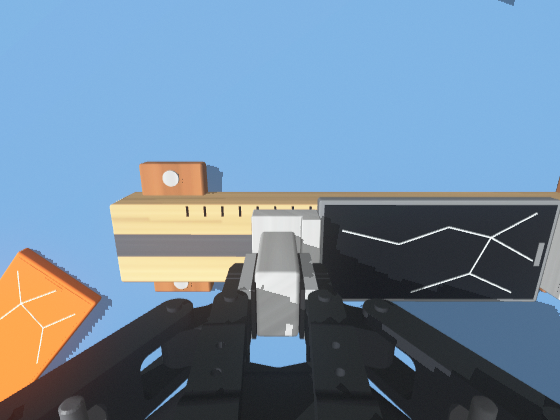

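The jaw is against the panel, with the contact edge at column 320, and the other end is at the spring jaw around column 555. The estimated give is about 3.5 mm, so I advance about 6.5 mm more.

```bash
python3 -m crank '[[[0,0.06,0,0],[0,0.07,0,0],[0,0.07,0,0],[0,0.06,0,0],[0,0,0,0],[0,0,0,0],[0,0,0,0]]]'
python3 f.py 10 41 | grep -E "wrist|top"
python3 - <<'E'
import cv2
cv2.imwrite('pics/t10.png',cv2.resize(cv2.imread('pics/top10.png')[170:240,320:500],None,fx=4,fy=4,interpolation=2))
E
```

```text
clock: 27.53
eef_pos: [547.0, -173.8, 63.7]
tool_rot: [-3.135, 0.001, 0.116]
force: [-3.1, 11.5, 11.7]
width: 17.5
gripper_force: 60.0
   top jaw_face 0.55 1.0957369630164246 38.63777415027817
   top jaw_tab 0.5 -1.108939242701964 66.60693444211665
wrist 0.78 gauge xy -0.10922692378268166 -24.288065196301826 (63.743797302246094, 131.18304443359375) ang err 0.0043537617
   wrist jaw_face 0.73 2.10716937975601 42.22193169640686
   wrist jaw_tab 0.88 1.2095939165236256 64.57336055764
   wrist anvil_face 0.69 -1.6619880173331212 -90.16648754683229
```

View pics/t10.png

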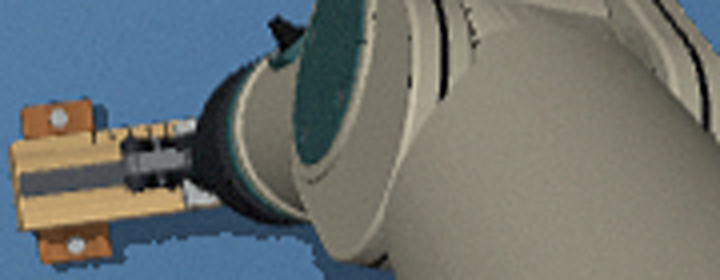

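The arm hides the pointer here. From the TCP the spring jaw's give is about 9 mm. I back off the push force first, then release, rise and check.

```bash
python3 -m crank '[[[0,-0.06,0,0],[0,-0.06,0,0],[0,0,0,0],[0,0,0,0]]]'
```

```text
clock: 28.77
eef_pos: [547.1, -173.8, 63.7]
tool_rot: [-3.138, 0.0, 0.114]
force: [-2.9, 6.2, 9.7]
width: 17.2
gripper_force: 59.7
```

```bash
python3 -m crank '[[[0,-0.06,0,0],[0,0,0,0],[0,0,0,0]]]'
python3 -m crank '[[[0,0,0,0],[0,0,0,0],[0,0,0,0],[0,0,0,0],[0,0,0,0],[0,0,0,0]]]' -1
python3 -m crank '[[[0,0,-0.6,0],[0,0,-0.9,0],[0,0,-0.9,0],[0,0,-0.9,0],[0,0,-0.9,0],[0,0,-0.9,0],[0,0,-0.9,0],[0,0,-0.9,0],[0,0,0,0],[0,0,0,0],[0,0,0,0]]]'
python3 f.py 11 41 
python3 - <<'E'
import cv2
cv2.imwrite('pics/t11.png',cv2.resize(cv2.imread('pics/wrist11.png')[130:290,180:560],None,fx=2,fy=2,interpolation=2))
E
```

```text
clock: 29.02
eef_pos: [547.1, -173.8, 63.7]
tool_rot: [-3.14, -0.0, 0.114]
force: [-2.6, 2.7, 7.5]
width: 17.1
gripper_force: 59.6
clock: 29.52
eef_pos: [546.9, -175.7, 62.9]
tool_rot: [-3.142, 0.0, 0.112]
force: [0.3, 0.2, 0.2]
width: 85.2
gripper_force: 0.0
clock: 30.43
eef_pos: [546.4, -175.5, 235.0]
tool_rot: [-3.141, 0.001, 0.112]
force: [0.9, -0.0, -0.8]
width: 85.7
gripper_force: 0.0
30.5833 [ 546.166 -175.358  234.36 ] [-3.141  0.002  0.112]
top 0.49 gauge xy -22.07617045771964 17.14561562383447 (19.24422264099121, 50.511146545410156) ang err 0.043505907
   top jaw_face 0.59 2.3396203309979904 39.77941672280048
   top jaw_tab 0.61 -4.963271290629313 62.5535648785251
side 0.76 gauge xy -2.6515411287765325 -23.028247425004505 (64.16702270507812, 138.84454345703125) ang err 0.007834196
   side jaw_face 0.8 1.5503949276125248 42.75471839138198
   side jaw_tab 0.64 -11.592980152809714 68.32261922869694
   side pointer_tip 0.69 7.364227003283262 -146.26587561399603
wrist 0.74 gauge xy -0.16797782753478288 -23.974083630380093 (62.790199279785156, 130.4205780029297) ang err -0.0007195473
   wrist jaw_face 0.65 1.6316849890520229 44.016807963801014
   wrist jaw_tab 0.6 -0.9533912013348435 64.49369147915628
   wrist anvil_face 0.76 -4.036516481533733 -88.0771258340142
   wrist pointer_tip 0.61 2.7101969781525908 -133.08597019960945
```

View pics/t11.png

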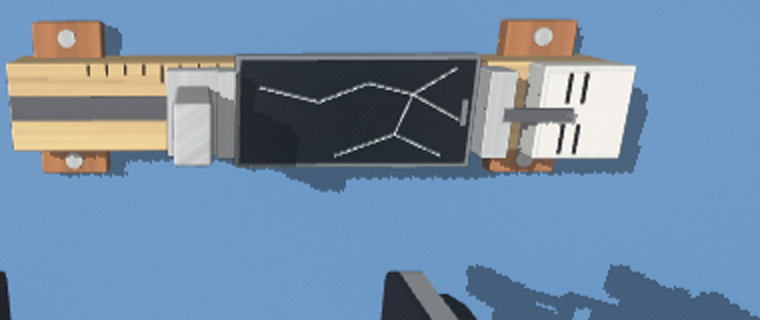

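The pointer tip at crop (115,575) stands between the marks, which are about 566 and 580 in its row. Both jaws are against the panel, it is square and centred, and the gripper is clear.

```bash
python3 -c "
from cell import ctrl
print(ctrl.finish_job())"
```

```text
the job is handed in; nothing more can be done
None
```

I handed the job in with the panel glass up, square and gripped between the jaws, the pointer between the marks (spring jaw pushed back an estimated 8–11 mm), and the arm clear; no verdict was shown.

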